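# Pulse the bench mill by hand on its bayonet lid

## Robot

A 6-joint arm with a two-finger parallel gripper is mounted at the origin on the work surface. World frame = base frame: x ahead of the robot, y to its left, z up, the work surface at z = 0. Lengths are in m, angles in rad, forces in N, time in s.
With the tool pointing down it reaches from about 0.25 to 0.775 m from the base axis. Payload 4 kg.
Tool frame: the origin (TCP) lies at the very end of the fingers, on their centre line; the grasp point (between the pads) lies 19 mm behind it (robot.tcp_to_grasp is the distance from the TCP to the grasp point, in m); z points along the fingers, y is the line along which they close (so a half turn about z gives the same grasp; the last joint's range is limited). The gripper opens to 94 mm and grips with 3 to 60 N. Pads are 16 mm wide; open, the fingers measure 119 mm over their backs; the gripper's body (75 mm by 177 mm) begins 78 mm behind the grasp point.
Start: joints at [-1.272, 0.087, 1.371, -0, 1.684, -0.103], TCP at [0.215, -0.506, 0.206] pointing down, gripper open.
Joint ranges: [-3.1, 3.1], [-0.76, 2.03], [0.27, 2.55], [-1.08, 4.22], [0.17, 2.65], [-2.57, 2.57]. Speed limits (rad/s): [2.79, 2.79, 3.14, 3.14, 3.14, 3.14].

## Interface

Orientations are given as [roll, pitch, yaw] about the fixed x, y, z axes, in that order (R = Rz(yaw) Ry(pitch) Rx(roll)).
In Python, from bench import robot gives the robot as it stands.
- The arm moves only by the tool shift_gripper, called after ">>>" as name(argument=value, ...), one argument or row to a line, values as JSON. Schema: {"type":"object","properties":{"deltas":{"type":"array","items":{"type":"array","items":{"type":"array","items":{"type":"number"},"minItems":5,"maxItems":5},"minItems":1,"maxItems":20},"minItems":1,"maxItems":1},"only":{"type":"string"},"quiet":{"type":"boolean"},"lines":{"type":"string"}},"required":["deltas"],"additionalProperties":false}. deltas is a list that holds a single list of rows (three levels of brackets), with 1 to 20 rows, each of 5 numbers: the finger opening in m, then dx, dy, dz in parts of the range, where 1.0 means 0.6 m, then a turn about the tool's z in fractions of the full range, 1 being pi/2 rad; each row shifts and turns the commanded pose from where the row before left it, along the tool's axes as they then stand; what a row does not reach is not made up. A row lasts 1/12 s, in which the tool goes at most 0.0417 m and 0.125 rad, less where a joint would pass 70% of its speed; a pose out of reach is approached as far as the arm can. The fingers move at their own pace and stop on an object; the grip force is fixed at half the most. Time passes only in rows, so rows that do not move let the fingers close. The tool returns the time, the measured TCP pose, the force, the opening and the grip force at its end. only (a regular expression) keeps the lines of the reply that match it, lines (a string "A,B") keeps lines A to B, and quiet returns only ok. Input that does not fit is refused with a message, and nothing moves.
- robot.get_obs(): the state, without advancing time (a new reading comes with each control period).
- robot.snapshot(name): name is "scene" or "top" or "wrist"; returns a dict with "color" (420x560x3 uint8, blue, green, red), "fx", "fy", "cx", "cy" (pixels), "extrinsics" (4x4, takes a point from world to camera coordinates). Camera axes: x right, y down, z forward; pixel columns grow to the right and rows downward; lengths in m; the calibration is good to about 2 mm. A picture is of the moment at which its call begins. There is no depth.
- robot.close_job(): hands the job in; it is judged then, once.
The state is a dict: "time": time; "joint_positions": joint angles; "qvel": joint speeds; "joint_torque": joint torques, N m; "tool_pos": TCP position; "ee_rot": TCP orientation; "wrist_force": force on the tool from outside, world axes, zero at the start; "wrist_torque": the same for the moment, N m; "width": finger opening in m; "finger_force": force on a finger pad.
Only numpy, scipy, OpenCV 4.12 (cv2) and the standard library are available. Lean on these libraries where they do the work, as an engineer would, in place of code of your own. Each camera call takes 0.05 s, during which the arm holds its last target. There are 200 camera calls.

## Task

The bench mill is loaded with fired-clay shards: pick its grey lid up off the round bat, set it down into the mill's collar (do not drop it) with its two lugs through the two notches, and then twist it clockwise, seen from above, about 45 degrees to the pulse position, where the handle points at the single black ribs on the rim. The mill runs only while the lid is held there against its spring, so do not go on to the click at the double ribs that would lock it running, and finish while still gripping the handle and holding the lid fully down at the pulse position. Leave the brush pot, the tub, the shard bowl and the tape roll as they stand.

Things in the scene. Friction and masses are not known exactly. Their poses are not given: they have to be found in the camera images.
- lid: Loose grey plastic bayonet lid, about 150 g, handle up on a round plywood bat (180 mm across, 12 mm thick, fixed). Plug 76 mm in diameter, 20 mm high, lower edge chamfered 3 mm. Two lugs, 12 mm wide, 1 to 6 mm above the underside, stick out to 44 mm from the axis, in line with the handle. Origin: centre of the underside; x along handle and lugs, z up. A half turn about z changes nothing.
- lid_handle (a point): Centre of the top of the lid's upright bar handle, 50 mm above the lid's underside; axes as the lid's. The bar is 56 mm long (along x), 14 mm wide (along y) and stands 30 mm above the plug's flat top.
- mill: Bench mill, fixed: round grey motor foot 136 mm across, aluminium bowl and bayonet collar 108 mm across, collar top 119 mm above the table; two detent housings reach 62 mm from the axis. Origin: centre of the underside, z up. The two notches in the collar's lip lie on its x axis (+x and -x): the lid goes in with its handle along x, either way round.
- seat (a point): On the mill's axis, 105 mm above the table: the deck in the collar on which the lid's underside rests when fully down; axes as the mill's. The lip is 9 to 14 mm above it, 80 mm in inner diameter (2 mm clear of the plug all round); the notches clear the lugs by 3.5 mm (5 degrees) on either side. Under the lip the lugs turn clockwise only.
- pulse_rib (a point): One of the two single black ribs on top of the collar, 50 mm from the axis, 45 degrees clockwise (from above) of a notch, the other half a turn on. At the pulse position the handle points at them. The double ribs 81 degrees clockwise of the notches mark the lock.
- switch_ring (a joint): Sprung ring in the collar, rad, 0 at rest, grows clockwise. The lugs push it after 6 degrees of free turn, so it reads the lid's clockwise turn less 0.1: 0.69 at the pulse ribs. Its spring resists with 0.06 N m at first, 0.14 at the pulse ribs, and turns the lid back if let go. From 0.9 the lugs push against sprung teeth, which snap in behind them (lock click) near 1.3; stop 1.42.
- brush_pot: Green plastic pot of brushes, 100 mm across, 170 mm high with the brushes, loose. Origin: centre of the underside. Leave alone.
- tub: White plastic tub with a lid and a red handle, 106 mm across, 107 mm high, loose. Origin: centre of the underside. Leave alone.
- shard_bowl: White ceramic bowl with fired-clay shards, 112 mm across, 45 mm high, loose. Origin: centre of the underside. Leave alone.
- tape: Roll of paper tape lying flat, 96 mm across, 25 mm high, loose. Origin: centre of the underside. Leave alone.

How it is judged:
By the outcome, as a careful person would: the job done as asked, in the order asked, and still so for the second after the job is handed in, while the arm keeps its last pose, push and grip.
It also fails if it takes over 42 s, if anything falls off the work surface, if the arm or the gripper's body presses on something with over 40 N, if the wrist force passes 120 N, or if a joint passes its speed limit or range.

## Working session

There is one attempt and no reset: what is moved stays moved. The work goes in short steps, Python scripts to look and compute and a tool call to move; the robot and the scene stay as the last step left them, time stands still between calls to the robot, and variables do not carry over. Pictures are saved under pics/ and viewed, at most 10 in all, crops included, and the job is handed in when it is done.

```bash
ls; mkdir -p pics; python3 - <<'E'
from bench import robot
import cv2,numpy as np
for n in("scene","top"):
    s=robot.snapshot(n);cv2.imwrite(f"pics/{n}0.png",s["color"])
    print(n,s["fx"],s["cx"],s["cy"],np.round(s["extrinsics"],3).tolist())
o=robot.get_obs();print(o["time"],o["tool_pos"],o["ee_rot"],o["width"],robot.tcp_to_grasp)
E
```

```text
bench.py
pics
scene 388.8278902873563 280.34425965450083 210.2003749053975 [[-0.815, 0.58, -0.009, 0.438], [0.44, 0.608, -0.661, -0.171], [-0.378, -0.542, -0.75, 1.364], [0.0, 0.0, 0.0, 1.0]]
top 415.5967647340777 278.5549524138723 205.18225793953718 [[0.026, -1.0, 0.003, -0.028], [-0.988, -0.026, -0.151, 0.544], [0.151, 0.001, -0.989, 1.306], [0.0, 0.0, 0.0, 1.0]]
0.1 [ 0.21496471 -0.50573621  0.20443961] [-3.13965215e+00 -2.22280482e-04  4.01818851e-01] 0.09378579670528117 0.0188
```

View pics/top0.png

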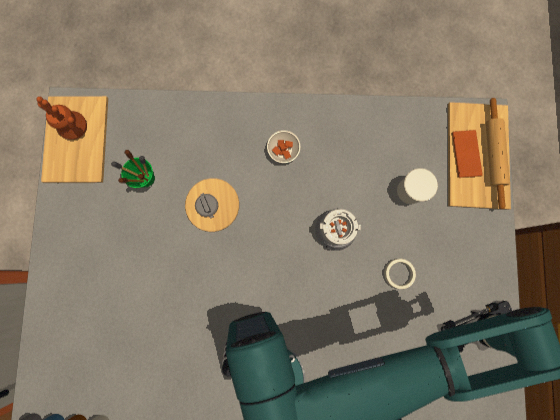

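View pics/scene0.png

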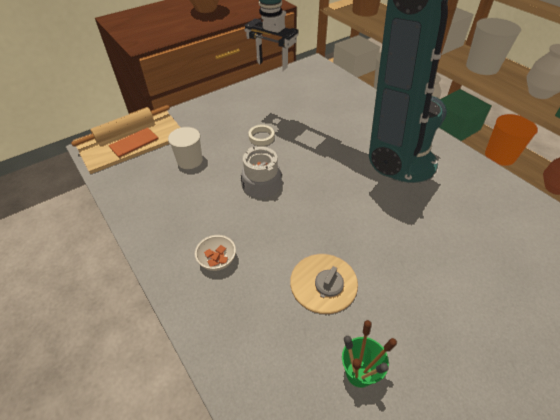

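The top view shows the lid at about (206,205) on the bat, the mill at (341,228), the tape at (400,274), the tub at (420,186) and the pot at (137,175). The scene view shows the lid at about (330,282) and the mill at (261,165).

```bash
cat > h.py <<'E'
from bench import robot
import cv2,numpy as np
from scipy.spatial.transform import Rotation as Ro
def ray(s,uv):
    E=np.array(s["extrinsics"]);R=E[:3,:3];c=-R.T@E[:3,3]
    d=R.T@np.array([(uv[0]-s["cx"])/s["fx"],(uv[1]-s["cy"])/s["fy"],1.])
    return c,d/np.linalg.norm(d)
def plane(s,uv,z):
    c,d=ray(s,uv);return c+d*(z-c[2])/d[2]
def tri(rays):
    A=sum(np.eye(3)-np.outer(d,d) for c,d in rays);b=sum((np.eye(3)-np.outer(d,d))@c for c,d in rays)
    return np.linalg.solve(A,b)
def proj(s,p):
    q=np.array(s["extrinsics"])@np.r_[p,1];return np.array([s["fx"]*q[0]/q[2]+s["cx"],s["fy"]*q[1]/q[2]+s["cy"]])
E
python3 - <<'E'
from h import *
t=robot.snapshot("top");s=robot.snapshot("scene")
print("lid",plane(t,(206,205),.05),"mill",plane(t,(341,228),.119),"tri",tri([ray(t,(206,205)),ray(s,(330,282))]),tri([ray(t,(341,226)),ray(s,(261,160))]))
for n,p,z in(("tub",(420,186),.107),("pot",(137,175),.1),("tape",(400,274),.025),("bowl",(284,148),.04)):print(n,plane(t,p,z))
w=robot.snapshot("wrist");o=robot.get_obs()
E=np.linalg.inv(w["extrinsics"]);R=Ro.from_euler("xyz",o["ee_rot"]).as_matrix()
print("cam in tool",R.T@(E[:3,3]-o["tool_pos"]),(R.T@E[:3,:3]).round(3),w["fx"])
a=cv2.resize(t["color"][185:225,186:226],(400,400),interpolation=2);b=cv2.resize(t["color"][203:253,316:366],(400,400),interpolation=2)
cv2.imwrite("pics/crop.png",np.hstack([a,b]))
E
```

```text
lid [0.53779166 0.21900442 0.05      ] mill [ 0.46776245 -0.20530579  0.119     ] tri [0.54029752 0.22511491 0.0237989 ] [ 0.47144119 -0.20396144  0.10671249]
tub [ 0.60622007 -0.45215824  0.107     ]
pot [0.61964052 0.43082797 0.1       ]
tape [ 0.33432229 -0.40889663  0.025     ]
bowl [ 0.73690153 -0.02757729  0.04      ]
cam in tool [ 7.51116123e-02  1.43766353e-04 -1.78041646e-01] [[-0.001 -0.965 -0.262]
 [ 1.    -0.    -0.001]
 [ 0.001 -0.262  0.965]] 325.2747813883191
```

View pics/crop.png

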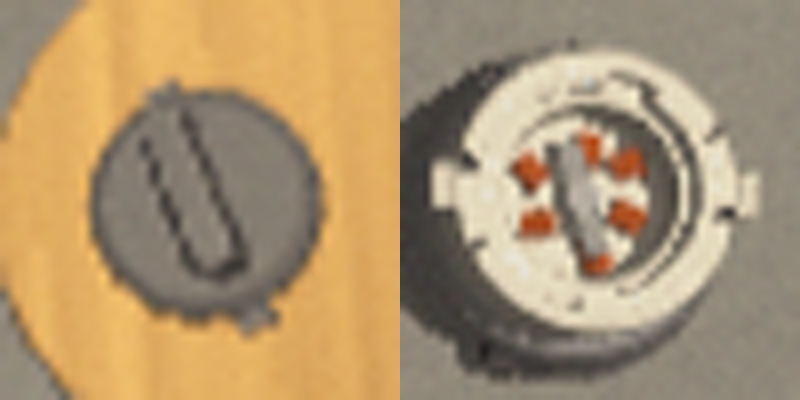

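The left crop shows the lid with its handle running from about (165,95) to (235,280). The right crop shows the collar centred near (597,190), with the notches not yet clear. Next I'll look with the wrist camera.

Units first: shifts go in shares of 0.6 m and turns go in shares of pi/2 rad. So 0.033 m / 0.6 = 0.055, -0.0178 m / 0.6 = -0.0297.

>>> shift_gripper(
  deltas=[
    [[0.094,0.055,-0.0297,-0.0083,0],[0.094,0.055,-0.0297,-0.0083,0],[0.094,0.055,-0.0297,-0.0083,0],[0.094,0.055,-0.0297,-0.0083,0],[0.094,0.055,-0.0297,-0.0083,0],[0.094,0.055,-0.0297,-0.0083,0],[0.094,0.055,-0.0297,-0.0083,0],[0.094,0.055,-0.0297,-0.0083,0],[0.094,0.0167,-0.0297,-0.0083,0],[0.094,0,-0.0297,-0.0083,0],[0.094,0,0,0,0],[0.094,0,0,0,0]],
  ],
)

```text
time: 1.25
tool_pos: [0.3979, -0.235, 0.256]
ee_rot: [3.14, -0.001, 0.403]
wrist_force: [0.2, 0.5, 0.5]
width: 0.0942
finger_force: 0.0
```

```bash
cat > snap.py <<'E'
from h import *
import sys,pickle
w=robot.snapshot("wrist");o=robot.get_obs();pickle.dump((w,o),open(sys.argv[1]+".pkl","wb"))
cv2.imwrite(f"pics/{sys.argv[1]}.png",w["color"]);print(o["time"],o["tool_pos"],o["ee_rot"])
E
python3 snap.py m1
```

```text
1.3 [ 0.39769927 -0.2355428   0.25547074] [3.14063438e+00 5.35595237e-06 4.01901614e-01]
```

>>> shift_gripper(
  deltas=[
    [[0.094,0.0333,0,0,0],[0.094,0.05,0,0,0],[0.094,0,0,0,0],[0.094,0,0,0,0]],
  ],
)

```text
time: 1.63
tool_pos: [0.4439, -0.2163, 0.2542]
ee_rot: [-3.14, 0.002, 0.402]
wrist_force: [-0.3, -0.8, 0.3]
width: 0.0938
finger_force: 0.0
```

```bash
python3 snap.py m2
```

```text
1.6833 [ 0.44335901 -0.21654344  0.2545062 ] [-3.14045837e+00  1.71077541e-03  4.01044062e-01]
```

View pics/m1.png

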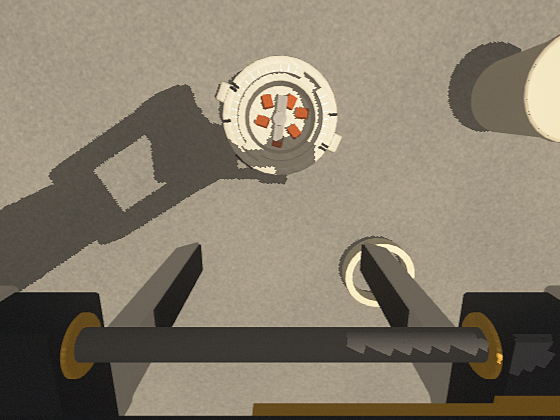

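View pics/m2.png

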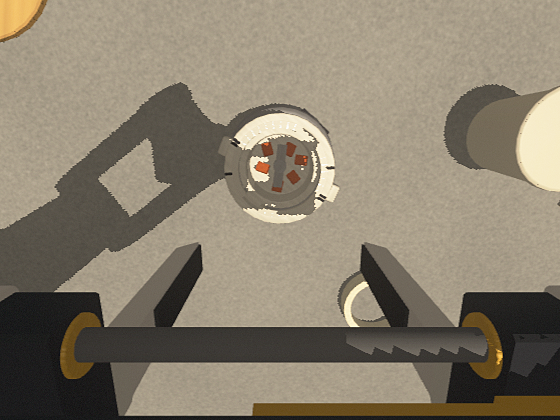

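m1 shows the collar centred near (280,115). m2 shows it near (280,168), with single ribs at about (229,173) and (331,168) and double ribs at about (236,143) and (321,197). I'll zoom in to get precise ribs and notches.

```bash
python3 - <<'E'
from h import *
import pickle
out=[]
for n,(u,v) in(("m1",(215,50)),("m2",(215,100))):
    w,o=pickle.load(open(n+".pkl","rb"));c=w["color"][v:v+133,u:u+133]
    out.append(cv2.resize(c,(400,400),interpolation=cv2.INTER_CUBIC))
    print(n)
cv2.imwrite("pics/z.png",cv2.resize(np.hstack(out),(800,400)))
E
```

```text
m1
m2
```

View pics/z.png

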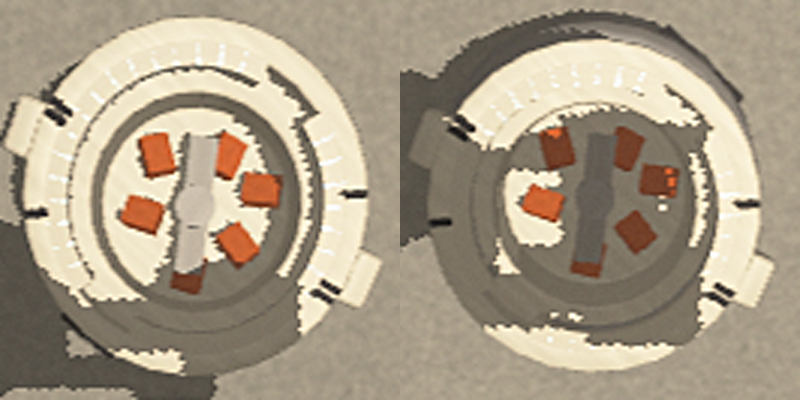

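Both crops show the black ribs clearly. In m1 zoom coordinates the singles are at (36,213) and (354,194), and the doubles at (57,111) and (325,292). The notch at upper right, near (293,90), lies 45° counterclockwise of the right single rib.

```bash
python3 - <<'E'
from h import *
import pickle
k=400/133
pts={"m1":[(36,213),(354,194),(57,111),(325,292)],"m2":[(40,222),(347,204),(60,128),(320,293)]}
off={"m1":(215,50),"m2":(215,100)}
R={}
for n in pts:
    w,o=pickle.load(open(n+".pkl","rb"));g=w["color"].max(2).astype(float)
    for i,p in enumerate(pts[n]):
        u,v=np.array(p)/k+off[n]
        u0,v0=int(round(u))-5,int(round(v))-4
        q=g[v0:v0+9,u0:u0+11];m=np.clip(65-q,0,None)
        yy,xx=np.mgrid[v0:v0+9,u0:u0+11];c=((m*xx).sum()/m.sum(),(m*yy).sum()/m.sum())
        R.setdefault(i,[]).append((w,c));print(n,i,(round(u,1),round(v,1)),np.round(c,1))
P=[]
for i in R:
    print(i,"tri",tri([ray(w,c) for w,c in R[i]]).round(4))
for j in(0,1):
    Q=np.array([plane(R[i][j][0],R[i][j][1],.119) for i in range(4)])
    print("centres",((Q[0]+Q[1])/2).round(4),((Q[2]+Q[3])/2).round(4),"rad",np.linalg.norm(Q-Q.mean(0),axis=1).round(4))
    a=np.degrees(np.arctan2(*(Q[1]-Q[0])[1::-1]));b=np.degrees(np.arctan2(*(Q[3]-Q[2])[1::-1]));print("angles single",a,"double",b,"notch",a+45,b+81)
E
```

```text
m1 0 (np.float64(227.0), np.float64(120.8)) [226.9 120.6]
m1 1 (np.float64(332.7), np.float64(114.5)) [332.5 114.7]
m1 2 (np.float64(234.0), np.float64(86.9)) [233.8  87.1]
m1 3 (np.float64(323.1), np.float64(147.1)) [323.6 146.4]
m2 0 (np.float64(228.3), np.float64(173.8)) [228.2 173.5]
m2 1 (np.float64(330.4), np.float64(167.8)) [330.3 167.9]
m2 2 (np.float64(235.0), np.float64(142.6)) [235.  142.9]
m2 3 (np.float64(321.4), np.float64(197.4)) [321.3 197.3]
0 tri [ 0.4504 -0.1579  0.1186]
1 tri [ 0.4939 -0.2465  0.1178]
2 tri [ 0.4804 -0.1537  0.1203]
3 tri [ 0.4643 -0.2508  0.1189]
centres [ 0.4721 -0.2022  0.119 ] [ 0.4724 -0.2022  0.119 ] rad [0.0493 0.0492 0.0494 0.0494]
angles single -63.86844190708701 double -99.33986164212808 notch -18.86844190708701 -18.339861642128085
centres [ 0.4722 -0.2021  0.119 ] [ 0.4722 -0.2021  0.119 ] rad [0.0493 0.0493 0.0492 0.0491]
angles single -63.806080637371345 double -99.3468539985363 notch -18.806080637371345 -18.346853998536304
```

To row units: -0.03 m / 0.6 = -0.05, 0.019 m / 0.6 = 0.0317.

>>> shift_gripper(
  deltas=[
    [[0.094,0.0317,-0.05,0.0067,0],[0.094,0.0317,-0.05,0.0067,0],[0.094,0.0317,-0.05,0.0067,0],[0.094,0.0317,-0.05,0.0067,0],[0.094,0.0317,-0.05,0.0067,0],[0.094,0.0317,-0.05,0.0067,0],[0.094,0.0317,-0.05,0.0067,0],[0.094,0.0317,-0.05,0.0067,0],[0.094,0.0317,-0.05,0.0067,0],[0.094,0.0317,-0.05,0.0067,0],[0.094,0.0317,-0.05,0.0067,0],[0.094,0.0317,-0.05,0.0067,0],[0.094,0,0,0,0],[0.094,0,0,0,0]],
  ],
)

```text
time: 2.85
tool_pos: [0.5125, 0.2048, 0.2065]
ee_rot: [3.141, 0.002, 0.403]
wrist_force: [0.1, -0.0, 0.1]
width: 0.0942
finger_force: 0.0
```

```bash
python3 snap.py l1
```

```text
2.9 [0.51268203 0.20379024 0.20703169] [3.14063698e+00 1.33519669e-03 4.01448194e-01]
```

>>> shift_gripper(
  deltas=[
    [[0.094,0.0333,0,0,0],[0.094,0.0333,0,0,0],[0.094,0,0,0,0],[0.094,0,0,0,0]],
  ],
)

```text
time: 3.23
tool_pos: [0.5499, 0.2183, 0.2073]
ee_rot: [3.141, 0.001, 0.399]
wrist_force: [-0.3, -1.1, 0.5]
width: 0.0938
finger_force: 0.0
```

```bash
python3 snap.py l2
python3 - <<'E'
import cv2,numpy as np
a=cv2.imread("pics/l1.png");b=cv2.imread("pics/l2.png")
cv2.imwrite("pics/l.png",np.hstack([a[0:280,80:480],b[0:280,80:480]]))
E
```

```text
3.2833 [0.54946944 0.21853191 0.20760091] [3.14112983e+00 7.78154840e-04 3.99358161e-01]
```

View pics/l.png

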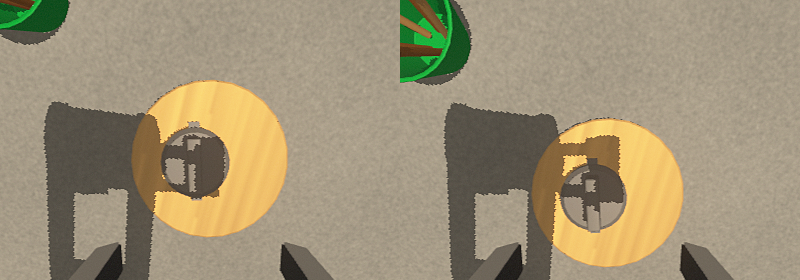

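The left view shows the lid at about (275,160) in the full image and the right view at about (273,197), partly in the gripper's shadow. I'll measure by saturation mask and zoom in.

```bash
python3 - <<'E'
from h import *
import pickle
Z=[]
for n,(u,v) in(("l1",(275,160)),("l2",(273,195))):
    w,o=pickle.load(open(n+".pkl","rb"));im=w["color"]
    hsv=cv2.cvtColor(im,cv2.COLOR_BGR2HSV);m=(hsv[...,1]<95).astype(np.uint8)
    M=np.zeros_like(m);M[v-48:v+48,u-48:u+48]=m[v-48:v+48,u-48:u+48]
    nc,lab,st,ce=cv2.connectedComponentsWithStats(M);i=lab[v,u] or 1+np.argmax(st[1:,4])
    c=max(cv2.findContours((lab==i).astype(np.uint8),0,1)[0],key=cv2.contourArea)[:,0].astype(float)
    # bat plane: underside z .012; lugs mid .0155..; lid top face rim z .032
    P=np.array([plane(w,p,.018)[:2] for p in c])
    print(n,st[i],ce[i]);
    ctr=np.mean(P,0)
    for _ in range(5):
        r=np.linalg.norm(P-ctr,axis=1);k=r<np.median(r)+.0025
        A=np.c_[2*P[k],np.ones(k.sum())];s=np.linalg.lstsq(A,(P[k]**2).sum(1),rcond=None)[0];ctr=s[:2]
    r=np.linalg.norm(P-ctr,axis=1);R=np.median(r);f=P[r>R+.003]-ctr;a=np.degrees(np.arctan2(f[:,1],f[:,0]))
    print("c",ctr.round(4),R,"far",np.c_[a,r[r>R+.003]*1000].round(1).tolist())
    z=cv2.resize(im[v-45:v+45,u-45:u+45],(400,400),interpolation=cv2.INTER_CUBIC);Z.append(np.clip(z.astype(float)*1.5,0,255))
cv2.imwrite("pics/lz.png",np.hstack(Z))
E
```

```text
l1 [ 241  122   68   79 3779] [274.72426568 161.48795978]
c [0.5403 0.2241] 0.037852064640203416 far [[32.2, 44.6], [31.1, 43.4], [31.3, 42.3], [31.5, 41.3], [-161.6, 41.8], [-161.4, 43.0], [-160.0, 41.8], [-158.4, 41.7], [-156.8, 41.7], [-155.2, 41.7], [-153.6, 41.8], [-152.1, 41.8], [-150.5, 42.0], [-148.9, 42.1], [-147.4, 42.3], [-147.1, 41.1], [16.3, 41.1], [18.0, 42.1], [18.1, 43.1], [18.2, 44.2], [19.6, 44.1], [21.0, 44.0], [22.4, 44.0], [23.8, 44.0], [25.3, 44.0], [26.7, 44.1], [28.1, 44.2], [29.5, 44.3], [30.9, 44.4]]
l2 [ 240  158   67   75 3499] [273.01886253 196.51186053]
c [0.5399 0.224 ] 0.03814467498808716 far [[26.7, 45.6], [28.3, 44.6], [29.7, 44.7], [31.1, 44.9], [29.9, 43.6], [31.6, 42.7], [31.8, 41.6], [-160.8, 41.9], [-159.2, 41.8], [-157.6, 41.8], [-155.9, 41.8], [-154.3, 41.8], [-152.7, 41.9], [-151.1, 42.0], [-149.5, 42.2], [-147.9, 42.3], [17.8, 41.2], [18.0, 42.3], [18.1, 43.4], [18.2, 44.6], [18.3, 45.7], [19.7, 45.6], [21.1, 45.5], [22.5, 45.5], [23.9, 45.5], [25.3, 45.6]][ WARN:0@0.107] global loadsave.cpp:1063 imwrite_ Unsupported depth image for selected encoder is fallbacked to CV_8U.
```

View pics/lz.png

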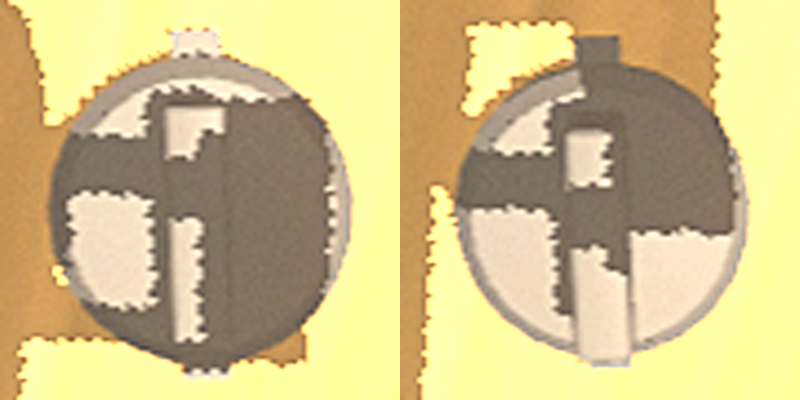

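The zoom shows the handle's far top edge at (195,107) in the left crop and (197,127) in the right. The near end is at (190,343) and (203,362), and the far lug is at (195,43) and (197,50). Next I'll check heights and compute the move.

```bash
python3 - <<'E'
from h import *
import pickle
w1,_=pickle.load(open("l1.pkl","rb"));w2,o=pickle.load(open("l2.pkl","rb"));k=90/400
f=lambda a,b:tri([ray(w1,(230+a[0]*k,115+a[1]*k)),ray(w2,(228+b[0]*k,150+b[1]*k))])
A=f((195,107),(197,127));B=f((192,343),(203,362));print("handle ends",A,B,"mid",(A+B)/2,"len",np.linalg.norm(A-B),"yaw",np.degrees(np.arctan2(*(A-B)[1::-1])))
print("lug",f((195,32),(197,37)))
R=Ro.from_euler("xyz",o["ee_rot"]).as_matrix()
for z in(.036,):print("move",R.T@(np.array([.5403,.2242,z])-o["tool_pos"]),"yaw chg",np.degrees(o["ee_rot"][2])-25.1)
E
```

```text
handle ends [0.5654965  0.23478899 0.05137474] [0.52118421 0.21528427 0.07890691] mid [0.54334035 0.22503663 0.06514082] len 0.0556959072086658 yaw 23.757416925786075
lug [0.58027673 0.24202059 0.00833987]
move [-0.00611046 -0.00886683  0.17160163] yaw chg -2.2184628747849864
```

To row units: 0.03 m / 0.6 = 0.05, 0.02 m / 0.6 = 0.0333, -0.038 rad / 1.5708 = -0.0242.

>>> shift_gripper(
  deltas=[
    [[0.094,-0.01,-0.015,0.0333,-0.0242],[0.094,0,0,0.05,0],[0.094,0,0,0.05,0],[0.094,0,0,0.05,0],[0.094,0,0,0.05,0],[0.094,0,0,0.0333,0],[0.094,0,0,0.0167,0],[0.094,0,0,0,0],[0.094,0,0,0,0]],
  ],
)

```text
time: 4.03
tool_pos: [0.5406, 0.2259, 0.0383]
ee_rot: [3.141, -0.001, 0.439]
wrist_force: [-0.0, -0.4, 1.4]
width: 0.0935
finger_force: 0.0
```

>>> shift_gripper(
  deltas=[
    [[0.03,0,0,0,0],[0.0,0,0,0,0],[0.0,0,0,0,0],[0,0,0,0,0],[0,0,0,0,0],[0,0,0,0,0],[0,0,0,0,0],[0,0,0,0,0]],
  ],
)

```text
time: 4.7
tool_pos: [0.5405, 0.2264, 0.0374]
ee_rot: [3.142, 0.0, 0.44]
wrist_force: [-0.0, 0.6, 0.2]
width: 0.0441
finger_force: 0.0
```

>>> shift_gripper(
  deltas=[
    [[0,0,0,0,0],[0,0,0,0,0],[0,0,0,0,0],[0,0,0,0,0],[0,0,0,0,0],[0,0,0,0,0],[0,0,0,0,0],[0,0,0,0,0],[0,0,0,0,0]],
  ],
)

```text
time: 5.45
tool_pos: [0.5405, 0.2263, 0.0374]
ee_rot: [3.141, -0.0, 0.44]
wrist_force: [0.3, 0.0, 0.4]
width: 0.0138
finger_force: 30.0
```

>>> shift_gripper(
  deltas=[
    [[0,0,0,-0.0167,0],[0,0,0,-0.05,0],[0,0,0,-0.05,0],[0,0,0,-0.05,0],[0,0,0,-0.05,0],[0,0,0,-0.05,0],[0,0,0,0,0],[0,0,0,0,0]],
  ],
)

```text
time: 6.12
tool_pos: [0.5415, 0.2269, 0.2004]
ee_rot: [3.141, -0.005, 0.44]
wrist_force: [0.3, 0.1, -1.9]
width: 0.0136
finger_force: 30.0
```

```bash
python3 snap.py g1; python3 - <<'E'
from h import *
s=robot.snapshot("scene");w=cv2.imread("pics/g1.png");p=proj(s,robot.get_obs()["tool_pos"]).astype(int);print(p)
c=s["color"][max(p[1]-70,0):p[1]+70,p[0]-70:p[0]+70];cv2.imwrite("pics/g.png",np.hstack([w[:400,80:480],cv2.resize(c,(400,400))]))
E
```

```text
6.1667 [0.54035493 0.22650812 0.19763904] [-3.14151509e+00 -4.74642264e-04  4.39951299e-01]
[336 242]
```

View pics/g.png

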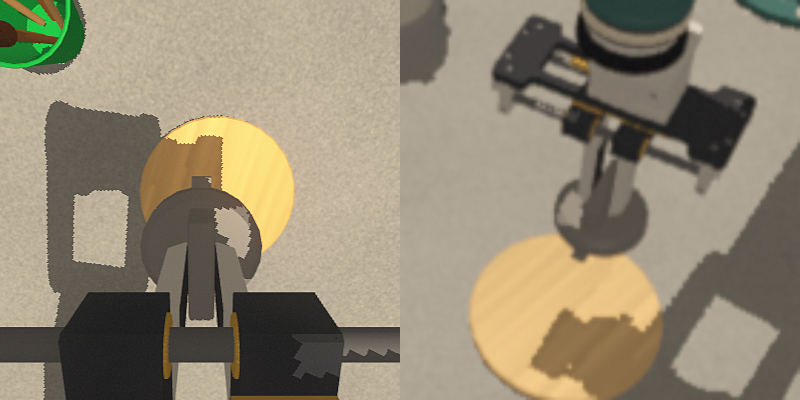

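The lid is held level, with its far lug tip at about (282,177) and the far handle end at about (282,208) in the wrist view. I'll compute the lid's offset in the tool frame and the move to the mill.

```bash
python3 - <<'E'
from h import *
import pickle
w,o=pickle.load(open("g1.pkl","rb"));R=Ro.from_euler("xyz",o["ee_rot"]).as_matrix()
g=w["color"].max(2).astype(int);print("col282",[(v,int(g[v,282])) for v in range(170,216)])
def t(uv,zt):
    c,d=ray(w,uv);c=R.T@(c-o["tool_pos"]);d=R.T@d;return (c+d*(zt-c[2])/d[2]).round(4)
for v in(176,177,178):print("lug tip",v,t((282,v),.0194))
for v in(206,208,210):print("handle end",v,t((282,v),-.0246))
print("plug far edge",t((282,188),.0054))
q=R.T@(np.array([.4722,-.2021,.21])-o["tool_pos"]);print("move",q,"turn",o["ee_rot"][2]+np.radians(18.6))
E
```

```text
col282 [(170, 161), (171, 164), (172, 161), (173, 161), (174, 162), (175, 173), (176, 103), (177, 90), (178, 99), (179, 99), (180, 97), (181, 96), (182, 98), (183, 97), (184, 96), (185, 97), (186, 95), (187, 93), (188, 83), (189, 85), (190, 91), (191, 93), (192, 92), (193, 92), (194, 90), (195, 90), (196, 95), (197, 92), (198, 91), (199, 91), (200, 91), (201, 92), (202, 93), (203, 94), (204, 92), (205, 93), (206, 92), (207, 95), (208, 86), (209, 80), (210, 83), (211, 82), (212, 86), (213, 82), (214, 84), (215, 82)]
lug tip 176 [0.0455 0.0008 0.0194]
lug tip 177 [0.0449 0.0008 0.0194]
lug tip 178 [0.0443 0.0008 0.0194]
handle end 206 [ 0.0371  0.0006 -0.0246]
handle end 208 [ 0.0361  0.0006 -0.0246]
handle end 210 [ 0.0351  0.0006 -0.0246]
plug far edge [0.0406 0.0007 0.0054]
move [-0.24420103  0.35876496 -0.0125047 ] turn 0.7645825400070734
```

To row units: 0.03 m / 0.6 = 0.05, -0.0204 m / 0.6 = -0.034.

>>> shift_gripper(
  deltas=[
    [[0,-0.0167,0.025,-0.0017,0],[0,-0.034,0.05,-0.0017,0],[0,-0.034,0.05,-0.0017,0],[0,-0.034,0.05,-0.0017,0],[0,-0.034,0.05,-0.0017,0],[0,-0.034,0.05,-0.0017,0],[0,-0.034,0.05,-0.0017,0],[0,-0.034,0.05,-0.0017,0],[0,-0.034,0.05,-0.0017,0],[0,-0.034,0.05,-0.0017,0],[0,-0.034,0.05,-0.0017,0],[0,-0.034,0.05,-0.0017,0],[0,-0.0167,0.023,0,0],[0,0,0,0,0]],
  ],
)

```text
time: 7.38
tool_pos: [0.47, -0.2053, 0.2063]
ee_rot: [-3.138, 0.004, 0.434]
wrist_force: [0.4, 0.4, -1.3]
width: 0.014
finger_force: 30.0
```

>>> shift_gripper(
  deltas=[
    [[0,0,0,0,0.0637],[0,0,0,0,0.0764],[0,0,0,0,0.0764],[0,0,0,0,0.0764],[0,0,0,0,0.0764],[0,0,0,0,0.0764],[0,0,0,0,0.0414],[0,0,0,0,0],[0,0,0,0,0],[0,0,0,0,0]],
  ],
)

```text
time: 8.22
tool_pos: [0.4718, -0.2015, 0.2083]
ee_rot: [-3.141, 0.002, -0.323]
wrist_force: [-0.1, 0.2, -1.7]
width: 0.0134
finger_force: 30.0
```

```bash
python3 - <<'E'
from h import *
o=robot.get_obs();R=Ro.from_euler("xyz",o["ee_rot"]).as_matrix()
print(o["time"],o["tool_pos"],np.degrees(o["ee_rot"]),o["joint_positions"],o["wrist_force"],"err",R.T@(np.array([.4722,-.2021,.1304])-o["tool_pos"]))
E
```

```text
8.2167 [ 0.47180836 -0.20148375  0.20833274] [-1.79964393e+02  1.21934260e-01 -1.85048226e+01] [-5.14293581e-01  5.80112838e-03  1.44987928e+00  2.06861459e-04
  1.68811974e+00  1.37949748e+00] [-0.0560425   0.15443112 -1.74184965] err [0.00073283 0.00050852 0.07793106]
```

To row units: 0.02 m / 0.6 = 0.0333, 0.0005 m / 0.6 = 0.0008.

>>> shift_gripper(
  deltas=[
    [[0,0.001,0.0008,0.0333,0],[0,0,0,0.0333,0],[0,0,0,0.0233,0],[0,0,0,0.0067,0],[0,0,0,0,0],[0,0,0,0,0],[0,0,0,0,0]],
  ],
)

```text
time: 8.8
tool_pos: [0.4732, -0.2033, 0.1529]
ee_rot: [3.141, -0.002, -0.325]
wrist_force: [-0.1, -0.1, -0.9]
width: 0.0135
finger_force: 30.0
```

```bash
python3 -c "
from bench import robot
o=robot.get_obs();print(o['tool_pos'],o['ee_rot'],o['wrist_force'])"
```

```text
[ 0.47324686 -0.20332164  0.15287336] [ 3.14114227e+00 -2.41057260e-03 -3.24864781e-01] [-0.05282588 -0.06378617 -0.8570961 ]
```

>>> shift_gripper(
  deltas=[
    [[0,0,0,0.005,0],[0,0,0,0.005,0],[0,0,0,0.0033,0],[0,0,0,0,0],[0,0,0,0,0]],
  ],
)

```text
time: 9.22
tool_pos: [0.4724, -0.2029, 0.1433]
ee_rot: [-3.142, 0.0, -0.325]
wrist_force: [-0.0, 0.5, -1.8]
width: 0.0139
finger_force: 30.0
```

To row units: 0.002 m / 0.6 = 0.0033.

>>> shift_gripper(
  deltas=[
    [[0,0,0,0.0033,0],[0,0,0,0.0033,0],[0,0,0,0.0033,0],[0,0,0,0,0],[0,0,0,0,0]],
  ],
)

```text
time: 9.63
tool_pos: [0.4724, -0.2029, 0.1372]
ee_rot: [-3.142, 0.0, -0.325]
wrist_force: [-0.3, 0.4, -2.1]
width: 0.0134
finger_force: 30.0
```

>>> shift_gripper(
  deltas=[
    [[0,0,0,0.0033,0],[0,0,0,0.0033,0],[0,0,0,0,0],[0,0,0,0,0]],
  ],
)

```text
time: 9.97
tool_pos: [0.4724, -0.2029, 0.1333]
ee_rot: [3.142, 0.0, -0.325]
wrist_force: [-0.2, 0.3, -1.6]
width: 0.0139
finger_force: 30.0
```

Inside with no contact so far, so I'll seat it gently.

To row units: 0.0015 m / 0.6 = 0.0025, 0.001 m / 0.6 = 0.0017.

>>> shift_gripper(
  deltas=[
    [[0,0,0,0.0025,0],[0,0,0,0.0017,0],[0,0,0,0,0],[0,0,0,0,0]],
  ],
)

```text
time: 10.3
tool_pos: [0.4725, -0.2029, 0.1309]
ee_rot: [3.142, 0.0, -0.325]
wrist_force: [-0.5, 0.3, -0.9]
width: 0.014
finger_force: 30.0
```

>>> shift_gripper(
  deltas=[
    [[0,0,0,0.0017,0],[0,0,0,0.0008,0],[0,0,0,0,0],[0,0,0,0,0]],
  ],
)

```text
time: 10.63
tool_pos: [0.4727, -0.2031, 0.1304]
ee_rot: [3.141, -0.001, -0.325]
wrist_force: [-1.4, 0.8, 4.0]
width: 0.0139
finger_force: 30.0
```

To row units: 0.0005 m / 0.6 = 0.0008, 0.06 rad / 1.5708 = 0.0382.

>>> shift_gripper(
  deltas=[
    [[0,0,0,0.0008,0.0191],[0,0,0,0,0.0382],[0,0,0,0,0.0382],[0,0,0,0,0.0382],[0,0,0,0,0.0382],[0,0,0,0,0.0382],[0,0,0,0,0],[0,0,0,0,0]],
  ],
)

```text
time: 11.3
tool_pos: [0.4739, -0.2024, 0.1304]
ee_rot: [-3.139, -0.003, -0.653]
wrist_force: [1.3, 3.9, 5.4]
width: 0.0141
finger_force: 30.0
```

>>> shift_gripper(
  deltas=[
    [[0,0,0,0,0.0382],[0,0,0,0,0.0382],[0,0,0,0,0.0382],[0,0,0,0,0.0382],[0,0,0,0,0.0382],[0,0,0,0,0.0382],[0,0,0,0,0],[0,0,0,0,0],[0,0,0,0,0]],
  ],
)

```text
time: 12.05
tool_pos: [0.4737, -0.2025, 0.1304]
ee_rot: [-3.139, -0.001, -1.013]
wrist_force: [0.7, 3.8, 6.1]
width: 0.0138
finger_force: 30.0
```

```bash
python3 -c "
from bench import robot
o=robot.get_obs();print(o['tool_pos'],o['ee_rot'],o['wrist_force'],o['wrist_torque'],o['joint_positions'])"
```

```text
[ 0.47366337 -0.20251638  0.13037224] [-3.13877087e+00 -1.40876429e-03 -1.01319543e+00] [0.73887017 3.76987196 6.0987057 ] [ 0.66344594 -0.05456135  0.04044971] [-5.15363816e-01  3.47572215e-02  1.57546827e+00  1.80815901e-03
  1.52878200e+00  2.06855234e+00]
```

To row units: 0.05 rad / 1.5708 = 0.0318.

>>> shift_gripper(
  deltas=[
    [[0,0,0,0,0.0318],[0,0,0,0,0.0299],[0,0,0,0,0],[0,0,0,0,0],[0,0,0,0,0]],
  ],
)

```text
time: 12.47
tool_pos: [0.4737, -0.2027, 0.1304]
ee_rot: [-3.139, -0.002, -1.11]
wrist_force: [0.8, 3.3, 5.3]
width: 0.0137
finger_force: 30.0
```

```bash
python3 snap.py f1; python3 - <<'E'
from h import *
o=robot.get_obs();print(o['wrist_force'],o['wrist_torque'])
w=cv2.imread("pics/f1.png");t=robot.snapshot("top")
p=proj(t,np.array([.4722,-.2021,.119])).astype(int)
a=cv2.resize(w[90:390,130:430],(520,520),interpolation=2);b=cv2.resize(t["color"][p[1]-30:p[1]+30,p[0]-30:p[0]+30],(280,280))
cv2.imwrite("pics/f.png",np.hstack([a,cv2.copyMakeBorder(b,0,240,0,0,0)]))
E
```

```text
12.5167 [ 0.47366483 -0.20271184  0.13036981] [-3.13880397e+00 -1.53699608e-03 -1.11002420e+00]
[0.40537529 2.96668677 5.31514459] [ 0.59929702 -0.01763817  0.11615019]
```

View pics/f.png

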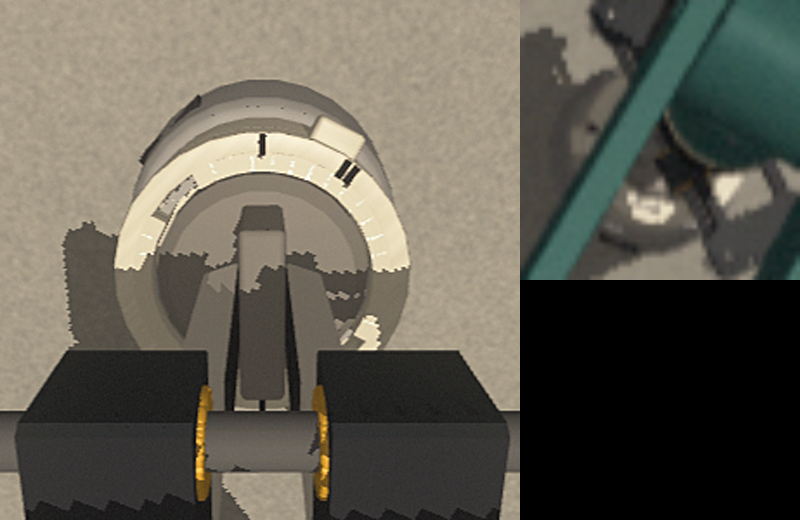

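The lid sits under the lip at seat height. The handle (u≈262) points straight at the single rib (u≈262), and the double ribs are well to the right at (347,172). The spring torque (0.12 N m) and downward push (about 7 N) are both being held.

```bash
python3 -c "
from bench import robot
print(robot.close_job())"
```

```text
the job is handed in; nothing more can be done
None
```

I handed the job in at about 12.5 s, with the lid set into the mill's collar, turned clockwise to the single ribs, and still gripped and pressed down there against its spring; the hand-in gave no verdict.

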